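# Number the next delivery slip with the lever-advance stamp

## Robot

A 6-joint arm with a two-finger parallel gripper is mounted at the origin on a cart in front of the work surface, level with it; the furniture and walls round the work are solid. World frame = base frame: x ahead of the robot, y to its left, z up, the work surface at z = 0. Lengths are in mm, angles in rad, forces in N, time in s.
With the tool pointing down it reaches from about 275 to 750 mm from the base axis. Payload 10.2 kg.
Tool frame: the origin (TCP) lies at the centre of the arm's flange, where the gripper is bolted on; the fingertips stand 173 mm ahead of it and the grasp point (between the pads) lies 155 mm ahead of it; z points along the fingers, y is the line along which they close (so a half turn about z gives the same grasp; the last joint's range is limited). The gripper opens to 85 mm and grips with 20 to 120 N. Pads are 22 mm wide; open, the fingers measure 114 mm over their backs; the gripper's body (76 mm by 85 mm) begins 54 mm behind the grasp point. The pads swing forward as they close: fully open they stand 13 mm farther back than shut.
Start: joints at [-1.371, 0.313, 1.498, -0, 1.331, -0.223], TCP at [215.404, -478.783, 404.694] pointing down, gripper open.
Joint ranges: [-2.94, 2.94], [-0.97, 2.17], [0.19, 2.56], [-1.23, 4.37], [0.02, 3.11], [-2.88, 2.88]. Speed limits (rad/s): [2.39, 2.39, 3.01, 3.14, 3.14, 3.14].

## Interface

Orientations are given as a unit quaternion [w, x, y, z].
In Python, from rig import ctrl, camrig gives the robot as it stands (ctrl), with the cameras (camrig).
- The arm moves only by the shell command python3 steer.py 'ROWS' [OPENING] [FORCE]. ROWS is 1 to 8 rows, parted by semicolons, with the numbers parted by commas; each row has 6 numbers: dx, dy, dz in mm, then a rotation vector rx, ry, rz in rad; each row is the pose to reach, as a shift and turn from the pose commanded when the command began, along the tool's axes at that moment; what a row does not reach only later rows make up. A row lasts 1/10 s, in which the tool goes at most 50 mm and 0.15 rad, less where a joint would pass 70% of its speed; a pose out of reach is approached as far as the arm can. OPENING is the opening from 0.0 (shut) to 1.0 (fully open), set as the command begins (- or left out keeps the last). The fingers move at their own pace and stop on an object; FORCE is the grip in N (left out, the last holds). Time passes only in rows, so rows that do not move let the fingers close. It prints the time, the measured TCP pose, the force, the opening and the grip force at its end. Input that does not fit is refused with a message, and nothing moves.
- ctrl.sense(): the state, without advancing time (a new reading comes with each control period).
- camrig.capture(name): name is "scene" or "top" or "wrist"; returns the picture (384x512x3 uint8, red, green, blue); there is no depth.
- camrig.calibration(name): a dict with "fx", "fy", "cx", "cy" (pixels), "distortion" ([k1, k2, p1, p2, k3] as OpenCV has them; the pictures are not rectified), "position" and "attitude" of the camera in the world. Camera axes: x right, y down, z forward; pixel columns grow to the right and rows downward; lengths in mm; the calibration is good to about 2 mm. A picture is of the moment at which its call begins: read the wrist's pose just before it. calibration takes no time and is no camera call; for the wrist camera it gives the pose at the moment of the call.
- ctrl.finish_job(): hands the job in; it is judged then, once.
The state is a dict: "time_s": time; "joints": joint angles; "dq": joint speeds; "tau": joint torques, N m; "eef_pos": TCP position; "ee_rot": TCP orientation; "force": force on the tool from outside, world axes, zero at the start; "wrist_torque": the same for the moment, N m; "grip_width": opening from 0.0 (shut) to 1.0 (fully open); "grip_force": force on a finger pad.
Only numpy, scipy, OpenCV 4.12 (cv2) and the standard library are available. Lean on these libraries where they do the work, as an engineer would, in place of code of your own. Each camera call takes 0.05 s, during which the arm holds its last target. There are 200 camera calls.

## Task

The delivery slip on the clipboard needs the next number: while the numbering stamp stands in its ink stand, push the lever on its side down to the stop and let it spring back, then lift the stamp out by its black handle and set it flat and square inside the large outlined box on the slip, lever towards the end of the board away from the clip, touching the paper nowhere else. Press it gently straight down until the number die meets the paper, and finish holding it there, pressed: do not let go or lift off. Leave the other things on the counter where they are.

Things in the scene. Friction and masses are not known exactly. Their poses are not given: they have to be found in the camera images.
- stamp: loose numbering stamp, 0.3 kg, 106 mm tall: metal housing, steel frame foot 40 mm (x) by 60 mm (y), black block handle on top. Origin: centre of the foot's underside when its spring is out; z up along the stamp, -x the side with the lever. The foot is sprung: handle, housing and this origin sink towards the foot when the handle is pressed
- stamp_grip (a point): centre of the stamp's black handle, on its z axis at z = 89 mm in the stamp's frame; axes as the stamp's. The handle is 34 mm (x) by 28 mm (y; grasp across y), from z = 72 to 106 mm; below it a steel plate 40 by 50 mm at z = 59 to 64 mm
- stamp_stroke (a joint): how far the stamp's handle is pressed down towards its foot, m: 0 spring out, 0.008 the number die meets the paper, 0.012 hard stop. Between 0.007 and 0.012 prints well. The spring pushes back with 4 N at 0 (below that it does not move), 8 N at 0.008, 10 N at 0.012
- stamp_lever (a joint): angle of the stamp's advance lever, rad: 0 at rest (sprung up), 0.6 at its lower stop, where the spring needs about 2 N at the pad. It springs back when released. Pivot along the stamp's y axis at x = -20 mm, z = 46 mm in the stamp's frame
- lever_pad (a point): middle of the top face of the lever's black thumb pad (20 mm along the lever, 18 mm wide, 5 mm thick), 40 mm from the pivot: at x = -57, z = 62 mm in the stamp's frame at rest, x = -59, z = 39 mm at the stop. Press it from above, going straight down 24 mm
- ink_stand: fixed grey ink stand, base 92 x 112 mm with a socket block 64 x 86 mm, 38 mm high. Origin: centre of its underside; axes as the stamp's when it stands there. The stamp's foot stands on the socket's floor, 8 mm above the counter; the socket is 30 mm deep with 1.5 mm play on each side, so pull the stamp straight up more than 30 mm
- clipboard: fixed clipboard, 204 mm (x) by 144 mm (y), brown board 4 mm thick with a white printed slip on it, the paper's top 4.6 mm above the counter. Origin: centre of the underside. The steel clip, 16 mm high, is at the +x end; -x is the foot of the slip
- stamp_box (a point): centre of the large outlined box on the slip, on the paper's top face, at x = -54, y = -18 mm in the clipboard's frame; axes as the clipboard's. The box is 50 mm (x) by 70 mm (y); the stamp goes in with its axes along these, lever to -x
- toothpick_glass: bystander: small tumbler of toothpicks, 62 mm wide, 72 mm high; origin at the centre of its underside
- cheese_shaker: bystander: cheese shaker, 44 mm wide, 90 mm high; origin at the centre of its underside
- pen: bystander: pen lying on the counter, 145 mm long (y), 12 mm wide, 9 mm high; origin at the centre of its underside

How it is judged (in metres and radians):
On the way, in this order (a step that is already met when the one before it is completed fails the run):
1. the stamp's lever is pushed down to its stop while the stamp stands in the ink stand (value of joint stamp_lever above 0.53 rad and distance between stamp and ink_stand below 0.025 m), for 0.05 s.
2. the lever has sprung back, the stamp still in the ink stand (value of joint stamp_lever below 0.08 rad and distance between stamp and ink_stand below 0.025 m), for 0.1 s.
3. the stamp is lifted clear of the ink stand in the fingers (height (world z) of stamp above 0.043 m and contact force between stamp and ink_stand below 0.1 N and contact force between the fingers and stamp above 2 N), for 0.1 s.
At the end, for the whole second after the job is handed in: The stamp is held still in the fingers with its centre within 6 mm of the centre of the outlined box, square to it within 0.1 rad with the lever to the foot of the slip, upright within 0.08 rad, its lever up, its handle pressed down at least 6.5 mm, and bearing on the slip with 4 to 18 N (horizontal distance between stamp and stamp_box below 0.006 m and angle between the y axis of stamp and the y axis of stamp_box, either way round below 0.1 rad and x of lever_pad in the frame of stamp_box below -0.03 m and angle between stamp's own z axis and vertical below 0.08 rad and value of joint stamp_stroke above 0.0065 m and contact force between stamp and clipboard between 4 and 18 N and value of joint stamp_lever below 0.08 rad and contact force between the fingers and stamp above 2 N and linear speed of stamp below 0.02 m/s); the arm keeps its last pose, push and grip.
It fails at once if the stamp is pressed on the clipboard with more than 25 N (contact force between stamp and clipboard above 25 N).
It fails at once if the inked stamp touches the clipboard more than 15 mm away from its place in the box (contact force between stamp and clipboard above 0.5 N and horizontal distance between stamp and stamp_box above 0.015 m).
It fails at once if the stamp is tipped over (angle between stamp's own z axis and vertical above 0.7 rad).
It fails at once if a bystander is pushed away (distance of any of toothpick_glass, cheese_shaker, pen from where it was at the start of the episode above 0.03 m).
It also fails if it takes over 50 s, if anything falls off the work surface, if the arm or the gripper's body presses on something with over 40 N, if the wrist force passes 120 N, or if a joint passes its speed limit or range.

## Working session

There is one attempt and no reset: what is moved stays moved. The work goes in short steps, Python scripts to look and compute and a shell command to move; the robot and the scene stay as the last step left them, time stands still between calls to the robot, and variables do not carry over. Pictures are saved under pics/ and viewed, at most 10 in all, crops included, and the job is handed in when it is done.

```bash
ls; mkdir -p pics
python3 - <<'E'
from rig import ctrl, camrig
import cv2,numpy as np
s=ctrl.sense();print(s)
for n in("scene","top","wrist"):
    print(n,camrig.calibration(n))
    cv2.imwrite(f"pics/{n}0.png",camrig.capture(n)[:,:,::-1])
a=cv2.imread("pics/scene0.png");b=cv2.imread("pics/top0.png")
E
```

```text
pics
rig.py
steer.py
{'time_s': 0.0, 'joints': array([-1.37138242e+00,  3.13462331e-01,  1.49840094e+00, -7.10397019e-06,
        1.33097763e+00, -2.23420510e-01]), 'dq': array([ 0.00111015,  0.00281433, -0.00101175, -0.00289252, -0.00133856,
        0.00031777]), 'tau': array([-5.87933046e-04, -4.12262821e+01, -2.59741312e+01, -2.52825512e-04,
        4.12146954e-03,  9.47549154e-06]), 'eef_pos': array([ 215.40530505, -478.74607171,  404.14222688]), 'ee_rot': array([-6.24123781e-04,  9.77734133e-01,  2.09846552e-01,  4.04185231e-06]), 'force': array([ 0.29421939,  0.73625828, -0.39091987]), 'wrist_torque': array([-0.01628523, -0.03828547, -0.02816642]), 'grip_force': 0.0, 'grip_width': 0.9980335953187452}
scene {'fx': 419.16709987633783, 'fy': 419.16709987633783, 'cx': 255.1763380991809, 'cy': 192.45431667142927, 'distortion': array([-0.0854567,  0.       ,  0.       ,  0.       ,  0.       ]), 'position': array([ 73.05243604, 523.03620546, 776.68150389]), 'attitude': array([ 0.13293734, -0.31298022,  0.87209714, -0.35187729])}
top {'fx': 372.2420359776566, 'fy': 372.2420359776566, 'cx': 255.32669349679597, 'cy': 198.10244060640366, 'distortion': array([-0.07805209,  0.        ,  0.        ,  0.        ,  0.        ]), 'position': array([390.79242117,  27.04380183, 934.19904571]), 'attitude': array([ 0.03200896, -0.70292777,  0.70784708, -0.06181012])}
wrist {'fx': 282.59523474720265, 'fy': 282.59523474720265, 'cx': 256.22043179675694, 'cy': 193.70069319587745, 'distortion': array([-0.00017032,  0.        ,  0.        ,  0.        ,  0.        ]), 'position': array([ 281.6721023 , -448.67186592,  373.56110484]), 'attitude': array([ 0.11982576,  0.83113032, -0.53734673, -0.07824757])}
```

View pics/top0.png

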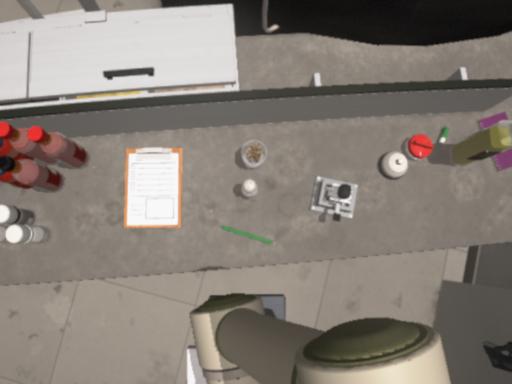

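View pics/scene0.png

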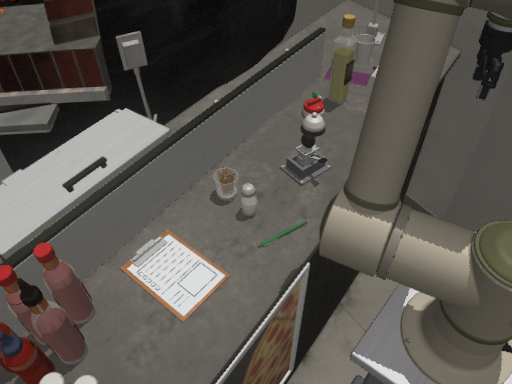

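Top view: clipboard at (154,188) with its clip up, outlined box at about (159,208). The stamp is in its stand at (335,197) with the lever pad at (337,216). The pen is at (246,234), the shaker at (249,188) and the glass at (253,153). The scene view agrees: stamp (308,155), clipboard (175,275).

```bash
cat > h.py <<'E'
import cv2,numpy as np
from rig import ctrl, camrig
from scipy.spatial.transform import Rotation as R
def rot(q): return R.from_quat(np.asarray(q)[[1,2,3,0]])
def ray(c,px):
    K=np.array([[c['fx'],0,c['cx']],[0,c['fy'],c['cy']],[0,0,1]])
    u=cv2.undistortPoints(np.float64(px).reshape(-1,1,2),K,np.float64(c['distortion']))[:,0]
    d=rot(c['attitude']).apply(np.c_[u,np.ones(len(u))])
    return np.array(c['position']),d
def plane(c,px,z):
    p,d=ray(c,px); return p+d*((z-p[2])/d[:,2])[:,None]
def tri(cs,pxs):   # pxs: one pixel per camera
    A=np.zeros((3,3));b=np.zeros(3)
    for c,px in zip(cs,pxs):
        p,d=ray(c,[px]);d=d[0]/np.linalg.norm(d[0]);M=np.eye(3)-np.outer(d,d);A+=M;b+=M@p
    x=np.linalg.solve(A,b)
    res=[np.linalg.norm(np.cross(x-ray(c,[px])[0],ray(c,[px])[1][0]/np.linalg.norm(ray(c,[px])[1][0]))) for c,px in zip(cs,pxs)]
    return x,res
E
python3 - <<'E'
from h import *
for n,roi in(("top",(110,135,200,240)),("scene",(110,220,240,330))):
    a=cv2.imread(f"pics/{n}0.png");h=cv2.cvtColor(a,cv2.COLOR_BGR2HSV)
    m=cv2.inRange(h,(5,100,100),(20,255,255));k=np.zeros_like(m);x0,y0,x1,y1=roi;k[y0:y1,x0:x1]=m[y0:y1,x0:x1]
    pts=cv2.findNonZero(k);hull=cv2.convexHull(pts)
    q=cv2.approxPolyN(hull,4)[0] if hasattr(cv2,'approxPolyN') else cv2.boxPoints(cv2.minAreaRect(hull))
    c=camrig.calibration(n);P=plane(c,np.float64(q),4)
    print(n,len(pts),q.tolist(),P.round(1).tolist(),P.mean(0))
    e=[P[(i+1)%4]-P[i] for i in range(4)];print([round(np.linalg.norm(v),1) for v in e],[round(np.degrees(np.arctan2(v[1],v[0])),2) for v in e])
a=cv2.imread("pics/top0.png");b=cv2.imread("pics/scene0.png")
A=cv2.resize(a[165:230,295:375],None,fx=8,fy=8,interpolation=cv2.INTER_CUBIC)
cv2.imwrite("pics/ctop.png",A)
B=cv2.resize(b[120:190,270:345],None,fx=8,fy=8,interpolation=cv2.INTER_CUBIC)
cv2.imwrite("pics/cscene.png",B)
c=camrig.calibration("top");print(plane(c,[(337,189),(335,197),(249,188),(253,153),(222,227),(271,241)],8).round(0).tolist())
E
```

```text
top 596 [[181, 227], [123, 227], [126, 148], [181, 148]] [[443.3, 172.7, 4.0], [443.9, 317.2, 4.0], [645.8, 317.3, 4.0], [645.2, 176.3, 4.0]] [544.52267202 245.86709476   4.        ]
[np.float64(144.4), np.float64(201.9), np.float64(141.0), np.float64(201.9)] [np.float64(89.77), np.float64(0.03), np.float64(-90.26), np.float64(-179.0)]
scene 736 [[182, 322], [119, 268], [167, 229], [230, 275]] [[442.9, 321.1, 4.0], [645.3, 321.9, 4.0], [645.8, 177.7, 4.0], [443.1, 177.4, 4.0]] [544.30352757 249.53355709   4.        ]
[np.float64(202.4), np.float64(144.3), np.float64(202.7), np.float64(143.7)] [np.float64(0.23), np.float64(-89.8), np.float64(-179.94), np.float64(90.09)]
[[537.0, -222.0, 8.0], [516.0, -216.0, 8.0], [540.0, 3.0, 8.0], [631.0, -8.0, 8.0], [442.0, 71.0, 8.0], [407.0, -51.0, 8.0]]
```

View pics/ctop.png

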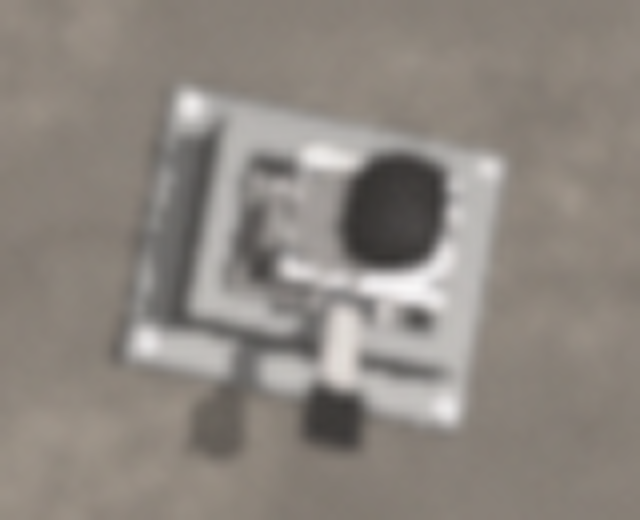

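View pics/cscene.png

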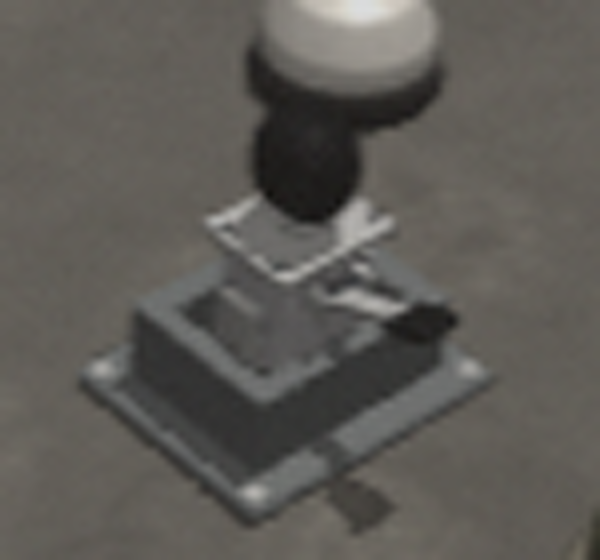

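The stamp is upright in the stand, with the lever towards the robot. Stand base corners in the top crop are at (175,90), (505,155), (460,428) and (120,360). The handle centre is at (397,208) in the top crop and about (307,160) in the scene crop, and the pad is at (333,418) and (420,322).

```bash
python3 - <<'E'
from h import *
t,s=camrig.calibration("top"),camrig.calibration("scene")
f=lambda x,y:((x+.5)/8-.5+295,(y+.5)/8-.5+165)
g=lambda x,y:((x+.5)/8-.5+270,(y+.5)/8-.5+120)
print("handle",tri([t,s],[f(397,208),g(307,160)]))
print("pad",tri([t,s],[f(333,418),g(420,322)]))
P=plane(t,[f(175,90),f(505,155),f(460,428),f(120,360)],5);print(P.round(1),P.mean(0))
e=[P[(i+1)%4]-P[i] for i in range(4)];print([round(np.linalg.norm(v),1) for v in e],[round(np.degrees(np.arctan2(v[1],v[0])),2) for v in e])
Q=plane(s,[g(80,378),g(250,525),g(495,378)],5);print(Q.round(1),(Q[0]+Q[2])/2)
w=camrig.calibration("wrist");st=ctrl.sense();Rt=rot(st['ee_rot'])
print("cam in tool",Rt.inv().apply(np.array(w['position'])-st['eef_pos']),(Rt.inv()*rot(w['attitude'])).as_matrix().round(3))
print(Rt.as_matrix().round(3))
E
python3 steer.py '48,-14.7,0,0,0,0.08;96,-29.3,0,0,0,0.16;144,-44,0,0,0,0.24;192,-58.6,0,0,0,0.32;240,-73.3,0,0,0,0.4;288,-88,0,0,0,0.48;336,-102.6,0,0,0,0.56;384.5,-117.3,0,0,0,0.632' 0; python3 steer.py '0,0,0,0,0,0;0,0,0,0,0,0;0,0,0,0,0,0;0,0,0,0,0,0'
python3 - <<'E'
from h import *
import pickle
w=camrig.calibration("wrist");a=camrig.capture("wrist");cv2.imwrite("pics/w1.png",a[:,:,::-1]);pickle.dump(w,open("w1.pkl","wb"))
print(ctrl.sense()['joints'])
E
```

```text
time_s: 0.95
eef_pos: [517.7, -213.6, 404.6]
ee_rot: [-0.0, 0.994, -0.106, -0.0]
force: [-0.1, -1.6, 0.3]
grip_width: -0.001
grip_force: 0.0
time_s: 1.35
eef_pos: [515.7, -216.4, 404.8]
ee_rot: [0.0, 0.994, -0.105, -0.0]
force: [-0.5, -0.4, 0.6]
grip_width: 0.0
grip_force: 0.0
[-6.06626641e-01  3.88642178e-01  1.39146931e+00 -6.91406647e-05
  1.36141050e+00  1.17500369e+00]
```

View pics/w1.png

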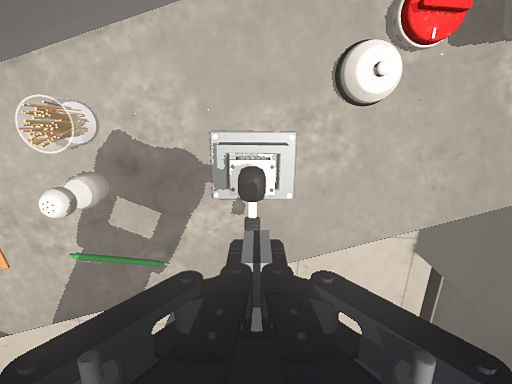

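The wrist view shows the stand square to the tool: base corners about (210,132), (296,132), (296,199), (211,199), handle at (252,183), pad at (252,224), closed fingertips at about (257,240).

I'll move over the lever pad and take a second view there.

```bash
python3 steer.py '-29,0,50,0,0,0;-58,0,95,0,0,0;-58,0,95,0,0,0;-58,0,95,0,0,0;-58,0,95,0,0,0;-58,0,95,0,0,0'
python3 - <<'E'
from h import *
import pickle
w=camrig.calibration("wrist");a=camrig.capture("wrist");cv2.imwrite("pics/w2.png",a[:,:,::-1]);pickle.dump(w,open("w2.pkl","wb"))
s=ctrl.sense();print(s['eef_pos'],rot(s['ee_rot']).as_matrix().round(4))
w1=pickle.load(open("w1.pkl","rb"))
for n,c in(("w1",w1),("w2",w)):
    g=cv2.imread(f"pics/{n}.png",0)
    m=cv2.inRange(g,0,70)
    nn,l,st,ce=cv2.connectedComponentsWithStats(m)
    print(n,[(st[i].tolist(),ce[i].round(1).tolist()) for i in range(1,nn) if st[i,4]>60])
E
```

```text
time_s: 2.0
eef_pos: [460.6, -203.9, 311.4]
ee_rot: [0.001, 0.995, -0.104, 0.002]
force: [-0.5, 0.2, 0.3]
grip_width: -0.004
grip_force: 0.0
[ 460.43410977 -203.76590408  311.10961522] [[ 0.9782 -0.2076  0.0025]
 [-0.2076 -0.9782 -0.0019]
 [ 0.0029  0.0013 -1.    ]]
w1 [([401, 0, 39, 45, 406], [411.1, 26.5]), ([417, 0, 51, 13, 242], [438.9, 7.7]), ([335, 40, 42, 66, 365], [345.7, 78.9]), ([238, 167, 27, 35, 225], [248.1, 187.2]), ([0, 230, 512, 154, 40242], [258.1, 334.7])]
w2 [([370, 0, 72, 40, 732], [392.9, 23.4]), ([227, 111, 32, 53, 86], [234.8, 143.7]), ([239, 195, 22, 24, 102], [249.0, 211.2]), ([0, 231, 512, 153, 40390], [258.7, 334.5])]
```

View pics/w2.png

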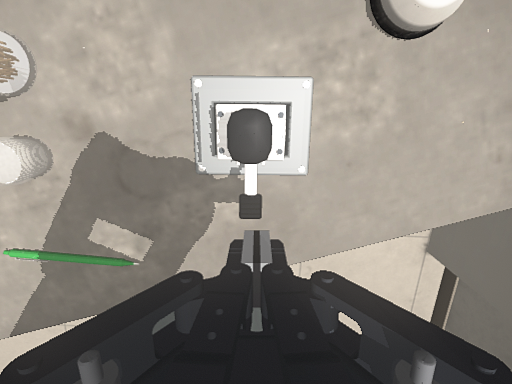

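In w2 the pad is at (250,206), the stand base corners are (192,77), (311,77), (311,174), (194,174), the steel plate corners are (215,102), (290,102), (290,161), (215,161), and the fingertips are at (257,235).

Run:
```python
from h import *
import pickle
w1,w2=[pickle.load(open(f"w{i}.pkl","rb")) for i in(1,2)]
t,s=camrig.calibration("top"),camrig.calibration("scene")
b1=[(210,132),(296,132),(296,199),(211,199)];b2=[(192,77),(311,77),(311,174),(194,174)]
B=np.array([tri([w1,w2],[p,q])[0] for p,q in zip(b1,b2)]);print("base corners",B.round(1).tolist(),B.mean(0))
for c,b in((w1,b1),(w2,b2)):
    P=plane(c,b,6);print("plane6",P.mean(0).round(1),[round(np.degrees(np.arctan2(*(P[j]-P[i])[[1,0]])),1) for i,j in((2,1),(3,0),(0,1),(3,2))])
f=lambda x,y:((x+.5)/8-.5+295,(y+.5)/8-.5+165)
g=lambda x,y:((x+.5)/8-.5+270,(y+.5)/8-.5+120)
print("pad w2 z70",plane(w2,[(250,206)],69),"3view",tri([t,s,w2],[f(333,418),g(420,322),(250,206)]), tri([w1,w2],[(252,224),(250,206)]))
print("plate w2 z72",plane(w2,[(215,102),(290,102),(290,161),(215,161)],72).mean(0))
print("handle w2", tri([t,s,w2],[f(397,208),g(307,160),(249.5,135)]))
```

```text
base corners [[572.8, -167.9, 5.5], [550.1, -274.4, 5.3], [462.0, -259.6, 7.5], [486.2, -146.6, 7.9]] [ 517.81321294 -212.10838908    6.55846108]
plane6 [ 517.5 -212.2    6. ] [np.float64(-9.8), np.float64(-13.9), np.float64(-102.1), np.float64(-102.1)]
plane6 [ 517.7 -211.9    6. ] [np.float64(-8.9), np.float64(-14.4), np.float64(-102.0), np.float64(-102.0)]
pad w2 z70 [[ 462.21533799 -199.04857977   69.        ]] 3view (array([ 461.65089929, -199.69333968,   67.57956403]), [np.float64(1.5799786650672536), np.float64(0.901539289198497), np.float64(0.7810169069016772)]) (array([ 456.29549644, -197.58119344,   51.02059735]), [np.float64(0.19063516410427728), np.float64(0.19063516410421918)])
plate w2 z72 [ 517.83288543 -213.14147234   72.        ]
handle w2 (array([ 518.49388217, -212.8395619 ,   97.11889129]), [np.float64(1.7903461452387217), np.float64(0.8298841620878132), np.float64(1.2913301830595065)])
```

```bash
python3 steer.py '-2,-3.3,30,0,0,0;-2,-3.3,56,0,0,0;-2,-3.3,56,0,0,0;-2,-3.3,56,0,0,0;-2,-3.3,56,0,0,0;-2,-3.3,56,0,0,0;-2,-3.3,56,0,0,0'
python3 - <<'E'
from h import *
import pickle
w=camrig.calibration("wrist");a=camrig.capture("wrist");cv2.imwrite("pics/w3.png",a[:,:,::-1])
cv2.imwrite("pics/w3c.png",cv2.resize(a[60:280,150:370,::-1],None,fx=2.5,fy=2.5))
s=ctrl.sense();print(s['eef_pos'],s['force'],(s['eef_pos']-[459.1,-200.2,0])@rot(s['ee_rot']).as_matrix())
E
```

```text
time_s: 2.75
eef_pos: [458.6, -199.8, 254.5]
ee_rot: [0.0, 0.995, -0.104, 0.001]
force: [-0.1, -0.4, 0.5]
grip_width: -0.001
grip_force: 0.0
[ 458.49956468 -199.7311339   254.31404016] [-0.40363346 -0.1945491   0.13970297] [-4.39444372e-01 -2.19644638e-01 -2.54314707e+02]
```

View pics/w3c.png

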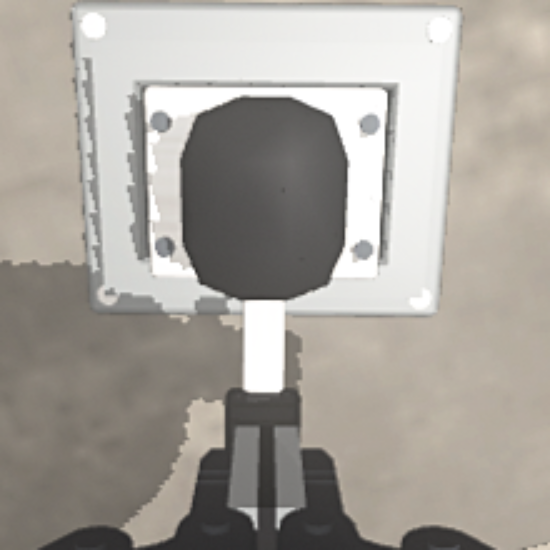

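The fingertips are centred over the lever pad: tip centre at crop x≈267, pad at about 263. Pressing down in steps.

```bash
python3 steer.py '0,0,6,0,0,0;0,0,12,0,0,0;0,0,17,0,0,0;0,0,22,0,0,0;0,0,26,0,0,0;0,0,29,0,0,0;0,0,31,0,0,0;0,0,31,0,0,0'; python3 steer.py '0,0,1,0,0,0;0,0,1,0,0,0;0,0,1,0,0,0';  python3 steer.py '0,0,1,0,0,0;0,0,1,0,0,0;0,0,1,0,0,0'
```

```text
time_s: 3.6
eef_pos: [458.4, -199.7, 222.5]
ee_rot: [-0.0, 0.995, -0.104, -0.0]
force: [-1.0, 0.7, 2.8]
grip_width: 0.004
grip_force: 1.0
time_s: 3.9
eef_pos: [458.5, -199.7, 221.8]
ee_rot: [0.0, 0.995, -0.104, 0.0]
force: [-0.4, 0.3, 2.3]
grip_width: -0.004
grip_force: 1.0
time_s: 4.2
eef_pos: [458.4, -199.7, 220.7]
ee_rot: [-0.0, 0.995, -0.104, -0.0]
force: [-1.1, 0.4, 2.3]
grip_width: -0.001
grip_force: 1.3
```

```bash
for i in 1 2; do python3 steer.py '0,0,1,0,0,0;0,0,1,0,0,0'|grep -E "eef|force"; done
```

```text
eef_pos: [458.3, -199.6, 219.6]
force: [-1.8, 0.8, 2.5]
grip_force: 1.6
eef_pos: [458.4, -199.6, 218.6]
force: [-2.4, 2.0, 4.0]
grip_force: 1.9
```

Run:
```python
from h import *
a=camrig.capture("scene");cv2.imwrite("pics/s2.png",a[:,:,::-1]);print(ctrl.sense()['force'])
```

```text
[-2.54085256  0.63165458  3.61851094]
```

```bash
for i in 1 2; do python3 steer.py '0,0,0.7,0,0,0;0,0,0.7,0,0,0'|grep -E "eef|force"; done
```

```text
eef_pos: [458.4, -199.6, 217.9]
force: [-1.2, 0.1, 3.3]
grip_force: 2.1
eef_pos: [458.3, -199.7, 217.2]
force: [-1.9, 0.6, 5.2]
grip_force: 2.2
```

Run:
```python
from h import *
a=camrig.capture("wrist")[60:280,150:370,::-1];b=camrig.capture("scene")[110:200,260:350,::-1]
cv2.imwrite("pics/c4.png",np.hstack([cv2.resize(a,(400,400)),cv2.resize(b,(400,400),interpolation=cv2.INTER_CUBIC)]))
print(ctrl.sense()['force'])
```

```text
[-3.07410347  1.02067876  4.26450506]
```

View pics/c4.png

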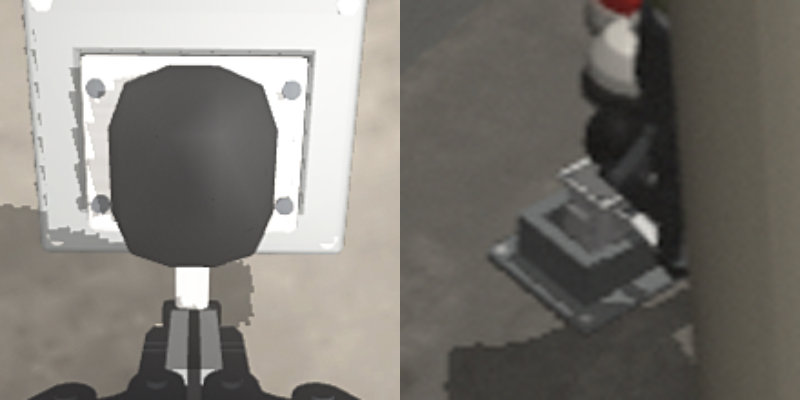

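The lever is down under the fingertips, with its white arm foreshortened at crop (192,290). I'll press a little further until the force clearly exceeds the lever spring.

```bash
for i in 1 2 ; do python3 steer.py '0,0,0.7,0,0,0;0,0,0.7,0,0,0'|grep -E "eef|force"; done; python3 -c "
from h import *
s=ctrl.sense();print(s['force'],s['wrist_torque'])"
```

```text
eef_pos: [458.3, -199.7, 216.5]
force: [-2.0, 2.3, 3.9]
grip_force: 2.4
eef_pos: [458.4, -199.7, 215.8]
force: [-2.4, 0.8, 3.6]
grip_force: 2.6
[-2.35770389  0.75650764  3.64748589] [0.15421215 0.52936918 0.07292991]
```

```bash
python3 steer.py '0,0,-4,0,0,0;0,0,-8,0,0,0;0,0,-14,0,0,0;0,0,-22,0,0,0;0,0,-40,0,0,0;0,0,-65,0,0,0;0,0,-95,0,0,0;0,0,-95,0,0,0'; python3 steer.py '0,0,0,0,0,0;0,0,0,0,0,0;0,0,0,0,0,0' 1.0
python3 - <<'E'
from h import *
import pickle
w=camrig.calibration("wrist");a=camrig.capture("wrist");cv2.imwrite("pics/w5.png",a[:,:,::-1]);pickle.dump(w,open("w5.pkl","wb"))
s=ctrl.sense();print(s['eef_pos'],s['force'])
w2=cv2.imread("pics/w2.png");w5=a[:,:,::-1]
cv2.imwrite("pics/c5.png",np.hstack([cv2.resize(x[60:260,150:350],(400,400)) for x in(w2,w5)]))
E
```

```text
time_s: 6.35
eef_pos: [459.0, -200.0, 314.9]
ee_rot: [0.002, 0.995, -0.104, 0.003]
force: [0.6, -0.5, -0.2]
grip_width: 0.001
grip_force: 0.0
time_s: 6.65
eef_pos: [458.3, -199.6, 310.0]
ee_rot: [-0.0, 0.995, -0.104, -0.001]
force: [-0.3, 0.7, 0.1]
grip_width: 0.506
grip_force: 0.0
[ 458.32054955 -199.62163292  310.12445647] [ 0.92996996 -0.23610523  0.19398644]
```

View pics/c5.png

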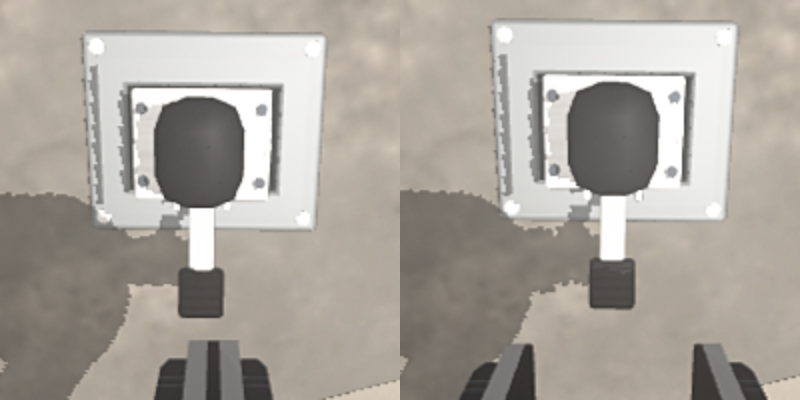

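The lever is back up (pad at crop (612,283) on the right) and the stamp again stands square in the socket. Working out the grasp offset from the plate and base.

Run:
```python
from h import *
import pickle
w=pickle.load(open("w5.pkl","rb"));F=lambda L:[(150+(x-400+.5)/2-.5,60+(y+.5)/2-.5) for x,y in L]
A=plane(w,F([(543,76),(687,76),(687,188),(543,188)]),72).mean(0);B=plane(w,F([(490,20),(738,24),(726,219),(500,219)]),6).mean(0)
print(A,B)
s=ctrl.sense();m=rot(s['ee_rot']).as_matrix();print(s['eef_pos'],m.round(4))
for P in(A,B,np.array([517.8,-212.8,0])): print((P-s['eef_pos'])@m)
```

```text
[ 517.90141899 -212.24219647   72.        ] [ 518.12401729 -211.73664297    6.        ]
[ 458.32054955 -199.62163292  310.12445647] [[ 9.782e-01 -2.078e-01 -1.200e-03]
 [-2.078e-01 -9.782e-01  1.000e-03]
 [-1.400e-03 -7.000e-04 -1.000e+00]]
[6.12386589e+01 1.36654504e-01 2.38038281e+02]
[ 61.44444522  -0.35661257 304.03842887]
[ 61.35690832   0.75518019 310.03775962]
```

```bash
python3 steer.py '40,0.1,0,0,0,0;61.3,0.2,0,0,0,0;61.3,0.2,0,0,0,0;61.3,0.2,20,0,0,0;61.3,0.2,40,0,0,0;61.3,0.2,57,0,0,0;61.3,0.2,57,0,0,0;61.3,0.2,57,0,0,0' 1.0; python3 steer.py '0,0,0,0,0,0;0,0,0,0,0,0;0,0,0,0,0,0;0,0,0,0,0,0;0,0,0,0,0,0;0,0,0,0,0,0;0,0,0,0,0,0;0,0,0,0,0,0' 0 60
```

```text
time_s: 7.5
eef_pos: [518.1, -212.6, 254.2]
ee_rot: [-0.0, 0.995, -0.104, -0.0]
force: [0.5, -0.2, 0.2]
grip_width: 0.998
grip_force: 0.0
time_s: 8.3
eef_pos: [518.4, -212.6, 254.0]
ee_rot: [0.0, 0.995, -0.104, 0.0]
force: [-0.5, 0.5, 2.3]
grip_width: 0.318
grip_force: 62.6
```

```bash
python3 steer.py '0,0,-15,0,0,0;0,0,-30,0,0,0;0,0,-45,0,0,0;0,0,-60,0,0,0;0,0,-80,0,0,0;0,0,-110,0,0,0;0,0,-146,0,0,0;0,0,-146,0,0,0'; python3 steer.py '0,0,0,0,0,0;0,0,0,0,0,0'
python3 - <<'E'
from h import *
import pickle
w=camrig.calibration("wrist");a=camrig.capture("wrist");cv2.imwrite("pics/w6.png",a[:,:,::-1])
s=ctrl.sense();m=rot(s['ee_rot']).as_matrix();print(s['eef_pos'],s['force'],s['grip_force'],s['grip_width'])
print((np.array([420,229,400])-s['eef_pos'])@m)
E
```

```text
time_s: 9.1
eef_pos: [518.5, -212.7, 404.0]
ee_rot: [0.002, 0.995, -0.104, 0.003]
force: [-0.1, 0.3, -2.9]
grip_width: 0.319
grip_force: 62.4
time_s: 9.3
eef_pos: [518.2, -212.6, 398.1]
ee_rot: [-0.001, 0.995, -0.104, -0.001]
force: [0.2, 0.3, -3.4]
grip_width: 0.319
grip_force: 62.3
[ 518.2439183  -212.57588465  398.1548857 ] [-1.53978327  0.18296256 -2.3384803 ] 62.32869744300842 0.31627180826795304
[-187.83881201 -411.53434633   -0.77222156]
```

```bash
python3 steer.py '-12,-26,0,0,0,0;-31,-67,0,0,0,0;-50,-109,0,0,0,0;-69,-150,0,0,0,0;-88,-192,0,0,0,0;-107,-233,0,0,0,0;-125,-275,0,0,0,0;-144,-315,0,0,0,0' ; python3 steer.py '-19,-40,0,0,0,-0.06;-34,-75,0,0,0,-0.12;-44,-96.5,0,0,0,-0.18;-44,-96.5,0,0,0,-0.209;-44,-96.5,0,0,0,-0.209;-44,-96.5,0,0,0,-0.209;-44,-96.5,0,0,0,-0.209'
python3 - <<'E'
from h import *
import pickle
w=camrig.calibration("wrist");a=camrig.capture("wrist");cv2.imwrite("pics/w7.png",a[:,:,::-1]);pickle.dump(w,open("w7.pkl","wb"))
s=ctrl.sense();m=rot(s['ee_rot']).as_matrix();print(s['eef_pos'],m.round(4),s['force'],s['grip_force'],s['grip_width'])
E
```

```text
time_s: 10.15
eef_pos: [442.1, 127.1, 399.0]
ee_rot: [0.0, 0.995, -0.104, -0.001]
force: [1.4, 0.5, -2.1]
grip_width: 0.318
grip_force: 62.1
time_s: 10.85
eef_pos: [420.2, 228.2, 399.7]
ee_rot: [0.0, 1.0, -0.001, -0.0]
force: [1.0, -0.3, -2.4]
grip_width: 0.319
grip_force: 62.2
[420.14518604 228.30734025 399.75775237] [[ 1.e+00 -2.e-03 -3.e-04]
 [-2.e-03 -1.e+00 -1.e-04]
 [-3.e-04  1.e-04 -1.e+00]] [-0.00958489  0.0845687  -1.90701618] 62.19241976737976 0.31828792224116903
```

View pics/w7.png

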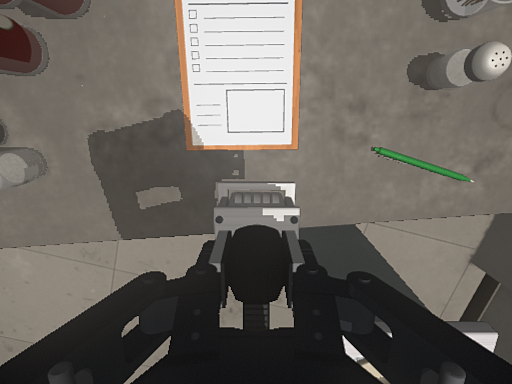

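The last view shows the clipboard square, its clip end up and out of frame. The outlined box spans about (227,90) to (285,132), the board's foot edge is at v≈149, and the stamp hangs straight in the fingers with its foot's front edge at v≈182.

Measuring the box numerically in this view, then from a second wrist place.

```bash
cat >> h.py <<'E'
def box(name,roi):
    """corners of the outlined box (TL,TR,BR,BL in the image), mid of its printed line"""
    g=cv2.imread(f"pics/{name}.png",0);x0,y0,x1,y1=roi
    G=cv2.resize(g[y0:y1,x0:x1],None,fx=6,fy=6,interpolation=cv2.INTER_CUBIC)
    m=cv2.adaptiveThreshold(G,255,cv2.ADAPTIVE_THRESH_MEAN_C,cv2.THRESH_BINARY_INV,61,12)
    cs,hi=cv2.findContours(m,cv2.RETR_CCOMP,cv2.CHAIN_APPROX_NONE);out=[]
    for c,h in zip(cs,hi[0]):
        r=cv2.minAreaRect(c);A=r[1][0]*r[1][1]
        if A>36*900 and cv2.contourArea(c)>.9*A:
            q=cv2.approxPolyN(c,4)[0].astype(float);q=(q+.5)/6-.5+[x0,y0]
            s=q.sum(1);d=q[:,0]-q[:,1];out.append((h[3]>=0,q[[s.argmin(),d.argmax(),s.argmax(),d.argmin()]]))
    return out
E
python3 - <<'E'
from h import *
import pickle
w=pickle.load(open("w7.pkl","rb"))
for hole,q in box("w7",(190,75,297,146)):
    P=plane(w,q,4.6);print(hole,q.round(1).tolist(),P.round(1).tolist(),P.mean(0).round(2),np.linalg.norm(np.diff(P,axis=0),axis=1).round(1))
E
python3 steer.py '20,-10,0,0,0,0;40,-30,10,0,0,0;40,-40,20,0,0,0;40,-40,20,0,0,0;40,-40,20,0,0,0;40,-40,20,0,0,0' | head -2
python3 - <<'E'
from h import *
import pickle
w=camrig.calibration("wrist");a=camrig.capture("wrist");cv2.imwrite("pics/w8.png",a[:,:,::-1]);pickle.dump(w,open("w8.pkl","wb"))
w7=pickle.load(open("w7.pkl","rb"))
q8=box("w8",(200,60,400,200))
for hole,q in q8:
    P=plane(w,q,4.6);print(hole,q.round(1).tolist(),P.round(1).tolist(),P.mean(0).round(2),np.linalg.norm(np.diff(P,axis=0),axis=1).round(1))
q7=box("w7",(190,75,297,146))
if q7 and q8: print(np.mean([tri([w7,w],[a,b])[0] for a,b in zip(q7[-1][1],q8[-1][1])],0))
# board edges
s=ctrl.sense();print(s['eef_pos'])
E
```

```text
False [[224.9, 88.6], [284.8, 88.2], [284.4, 132.4], [226.4, 132.9]] [[517.8, 266.4, 4.6], [518.0, 193.9, 4.6], [465.6, 192.9, 4.6], [465.1, 266.3, 4.6]] [491.59 229.87   4.6 ] [72.5 52.4 73.3]
True [[226.8, 90.4], [283.4, 89.6], [282.4, 130.4], [228.4, 131.1]] [[515.7, 264.2, 4.6], [516.5, 195.5, 4.6], [468.0, 195.5, 4.6], [467.4, 263.7, 4.6]] [491.88 229.73   4.6 ] [68.7 48.4 68.1]
time_s: 11.5
eef_pos: [459.6, 268.4, 380.5]
False [[258.6, 123.4], [319.8, 122.4], [317.4, 166.4], [258.6, 166.8]] [[517.4, 266.2, 4.6], [518.5, 193.6, 4.6], [465.6, 193.2, 4.6], [465.2, 266.1, 4.6]] [491.68 229.76   4.6 ] [72.5 52.9 72.9]
True [[260.4, 124.8], [317.9, 124.6], [315.9, 164.4], [260.6, 165.1]] [[515.9, 264.0, 4.6], [516.0, 195.6, 4.6], [468.1, 195.2, 4.6], [467.3, 263.6, 4.6]] [491.82 229.6    4.6 ] [68.3 47.9 68.4]
[491.89574926 229.74295564   5.37382455]
[459.65987347 268.47099206 380.60870789]
```

```bash
python3 steer.py '16,19,0,0,0,0;32.3,38.7,0,0,0,0;32.3,38.7,25,0,0,0;32.3,38.7,55,0,0,0;32.3,38.7,85,0,0,0;32.3,38.7,105,0,0,0;32.3,38.7,115,0,0,0;32.3,38.7,115,0,0,0' | head -2; python3 steer.py '0,0,0,0,0,0;0,0,0,0,0,0;0,0,0,0,0,0'
python3 - <<'E'
from h import *
s=ctrl.sense();print(s['eef_pos'],rot(s['ee_rot']).as_matrix().round(4).tolist(),s['force'])
for n in("wrist","top","scene"): cv2.imwrite(f"pics/p_{n}.png",camrig.capture(n)[:,:,::-1])
# foot corners: where the box/foot would project into the wrist view if the stamp origin were 246 below the TCP
c=camrig.calibration("wrist");K=np.array([[c['fx'],0,c['cx']],[0,c['fy'],c['cy']],[0,0,1]])
Rw=rot(c['attitude']).inv();o=s['eef_pos']+[0,0,-246]
for z in(0,61.5,64):
    X=np.array([[20,25,z],[20,-25,z],[20,30,z],[20,-30,z]])+o
    print(z,cv2.projectPoints(Rw.apply(X-c['position']),np.zeros(3),np.zeros(3),K,c['distortion'])[0][:,0].round(1).tolist())
g=cv2.imread("pics/p_wrist.png",0)
print(g[150:230,256].tolist());print(g[205,200:312].tolist())
E
```

```text
time_s: 12.35
eef_pos: [492.1, 230.0, 264.5]
time_s: 12.65
eef_pos: [492.3, 230.3, 265.8]
ee_rot: [-0.0, 1.0, -0.0, 0.001]
force: [-2.0, -0.3, -2.4]
grip_width: 0.316
grip_force: 62.0
[492.30921951 230.33085575 265.83770486] [[1.0, -0.0001, 0.0016], [-0.0001, -1.0, 0.0004], [0.0016, -0.0004, -1.0]] [-1.96532182 -0.2767087  -2.43753733]
0 [[224.9, 180.4], [288.8, 180.4], [218.5, 180.4], [295.2, 180.4]]
61.5 [[213.4, 206.0], [300.6, 206.0], [204.7, 206.0], [309.3, 206.0]]
64 [[212.7, 207.4], [301.3, 207.4], [203.9, 207.4], [310.1, 207.4]]
[238, 238, 238, 238, 238, 238, 238, 238, 238, 238, 239, 243, 229, 112, 237, 242, 238, 237, 238, 243, 231, 119, 156, 243, 248, 195, 175, 179, 188, 191, 195, 129, 92, 137, 152, 148, 144, 143, 140, 124, 189, 188, 108, 96, 105, 111, 116, 122, 125, 126, 128, 130, 139, 104, 96, 97, 87, 112, 187, 146, 135, 135, 136, 138, 137, 135, 133, 135, 140, 140, 136, 135, 137, 135, 100, 51, 43, 45, 44, 45]
[90, 91, 98, 117, 115, 116, 114, 123, 157, 179, 178, 180, 182, 185, 191, 187, 121, 73, 96, 87, 90, 89, 89, 90, 87, 85, 79, 81, 88, 92, 93, 94, 94, 93, 92, 92, 93, 94, 93, 95, 99, 99, 98, 96, 96, 96, 97, 98, 99, 101, 100, 100, 100, 98, 98, 98, 97, 99, 98, 97, 97, 98, 99, 99, 99, 99, 99, 99, 99, 98, 99, 98, 98, 99, 99, 99, 98, 98, 100, 99, 99, 100, 101, 99, 97, 87, 83, 90, 91, 94, 94, 95, 91, 88, 171, 255, 255, 244, 119, 174, 248, 238, 236, 235, 236, 236, 236, 236, 238, 236, 181, 138]
```

```bash
python3 steer.py '0,0.5,4,0,0,0;0,0.5,8,0,0,0;0,0.5,11,0,0,0;0,0.5,12,0,0,0;0,0.5,12,0,0,0;0,0.5,12,0,0,0;0,0.5,12,0,0,0'; for i in 1 2 3 4; do python3 steer.py '0,0,0.5,0,0,0;0,0,1,0,0,0;0,0,1,0,0,0;0,0,1,0,0,0' | grep -E 'eef|^force'; done
```

```text
time_s: 13.5
eef_pos: [492.2, 229.8, 253.0]
ee_rot: [-0.0, 1.0, -0.0, 0.0]
force: [0.1, 0.5, -2.8]
grip_width: 0.314
grip_force: 62.0
eef_pos: [492.2, 229.8, 251.9]
force: [0.4, 0.6, -3.5]
eef_pos: [492.2, 229.8, 251.1]
force: [-1.6, 1.0, 1.2]
eef_pos: [492.2, 229.8, 250.0]
force: [-1.1, 1.1, 3.0]
eef_pos: [492.2, 229.8, 248.9]
force: [-0.7, 0.6, 3.7]
```

Contact came at TCP z ≈ 251, as worked out, so I press on to a stroke of about 9 mm.

```bash
python3 steer.py '0,0,1,0,0,0;0,0,2,0,0,0;0,0,3,0,0,0;0,0,4,0,0,0;0,0,4,0,0,0;0,0,4,0,0,0'| grep -E 'eef|force'; python3 steer.py '0,0,1,0,0,0;0,0,2,0,0,0;0,0,2.8,0,0,0;0,0,2.8,0,0,0;0,0,2.8,0,0,0;0,0,2.8,0,0,0;0,0,2.8,0,0,0'
python3 - <<'E'
from h import *
f=[]
for i in range(6): cv2.imwrite(f"pics/e{i}.png",camrig.capture("wrist")[:,:,::-1]);s=ctrl.sense();f.append(s['force'])
print(np.mean(f,0),s['eef_pos'],s['grip_force'],rot(s['ee_rot']).as_matrix().round(4).tolist())
c=camrig.calibration("wrist");K=np.array([[c['fx'],0,c['cx']],[0,c['fy'],c['cy']],[0,0,1]])
Rw=rot(c['attitude']).inv();o=np.array([s['eef_pos'][0],s['eef_pos'][1],4.6])
a=251.2-s['eef_pos'][2]
for n,X in(("foot",[20,0,0]),("boxline",[491.75+25-o[0],0,0]),("plate top, slip 0",[20,0,64-a]),("plate top, stroke 0",[20,0,64])):
    print(n,cv2.projectPoints(Rw.apply(np.array([X])+o-c['position']),np.zeros(3),np.zeros(3),K,c['distortion'])[0][0,0].round(1))
g=cv2.imread("pics/e5.png",0);print(g[160:226,256].tolist())
E
```

```text
eef_pos: [492.2, 229.8, 245.0]
force: [-0.2, 0.4, 4.6]
grip_force: 63.0
time_s: 16.4
eef_pos: [492.2, 229.8, 242.3]
ee_rot: [-0.0, 1.0, -0.0, 0.0]
force: [-2.0, 0.7, 6.8]
grip_width: 0.322
grip_force: 63.2
[-1.22619321  0.79067508  6.61119133] [492.22831856 229.78253728 242.33710304] 63.22810649871826 [[1.0, -0.0002, 0.0003], [-0.0002, -1.0, 0.0001], [0.0003, -0.0001, -1.0]]
foot [256.9 182.9]
boxline [256.9 177. ]
plate top, slip 0 [257.1 206.8]
plate top, stroke 0 [257.1 212.2]
[237, 237, 238, 237, 238, 238, 243, 228, 109, 237, 242, 237, 237, 237, 239, 248, 186, 99, 158, 243, 248, 192, 178, 192, 127, 89, 134, 148, 147, 144, 142, 143, 98, 96, 103, 108, 114, 120, 122, 125, 126, 129, 136, 101, 95, 98, 86, 97, 129, 136, 137, 135, 136, 137, 136, 134, 133, 135, 140, 138, 137, 135, 136, 141, 101, 50]
```

The projected box line (v = 177) and foot edge (v ≈ 183) match the picture. The force has changed by about 9.5 N, as expected for a stroke of about 9 mm, so I'm handing in.

```bash
python3 -c "
from rig import ctrl, camrig
print(ctrl.finish_job())"
```

```text
the job is handed in; nothing more can be done
None
```

The job is handed in: I pushed the lever down until the stamp began to tip in its stand and let it spring back, then lifted the stamp out and set it in the box. By my measurements it is held there centred within about 1 mm, pressed about 9 mm with about 9.5 N on the slip; the rig returned no verdict, and I judged the lever's stop from the push force, not from the joint angle.

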